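Close the fresh-cheese tub and slide it into the tasting row

ROBOT

A 6-joint arm with a two-finger parallel gripper is mounted at the origin on the work surface. World frame = base frame: x ahead of the robot, y to its left, z up, the work surface at z = 0. Lengths are in m, angles in rad, forces in N, time in s.
With the tool pointing down it reaches from about 0.35 to 0.975 m from the base axis. Payload 17.4 kg.
Tool frame: the origin (TCP) lies at the very end of the fingers, on their centre line; the grasp point (between the pads) lies 19 mm behind it; z points along the fingers, y is the direction in which the jaws open and shut (so a half turn about z gives the same grasp; the last joint's range is limited). The gripper opens to 85 mm and grips with 20 to 120 N. Pads are 22 mm wide; open, the fingers measure 114 mm over their backs; the gripper's body (76 mm by 85 mm) begins 54 mm behind the grasp point. The pads swing forward as they close: fully open they stand 13 mm farther back than shut.
Start: joints at [-1.307, 0.116, 1.442, -0, 1.584, -0.038], TCP at [0.201, -0.645, 0.231] pointing down, gripper open.
Joint ranges: [-2.83, 2.83], [-0.83, 2.19], [0.07, 2.5], [-1.14, 4.28], [0.01, 3], [-2.97, 2.97]. Speed limits (rad/s): [1.89, 1.89, 2.22, 3.14, 3.14, 3.14].

INTERFACE

Orientations are given as a unit quaternion [x, y, z, w].
In Python, from rig import observe, camera, get_calibration, finish_job gives the robot as it stands.
- The arm moves only by the tool jog_arm, never from a script. Its argument "targets" is a list of rows, each a list of 7 numbers: the opening, from -1 (shut) to 1 (fully open), so that 0 is half open, then the shift along the tool's x, y, z in cm, then the turn, a rotation vector about the tool's x, y, z in rad. A call has 1 to 20 rows; each row is the pose to reach, as a shift and turn from the pose commanded when the call began, along the tool's axes at that moment; what a row does not reach only later rows make up. A row lasts 1/10 s, in which the tool goes at most 50 mm and 8.59 degrees, less where a joint would pass 70% of its speed; a pose out of reach is approached as far as the arm can. A call with a gripper value outside its range is refused whole. The fingers move at their own pace and stop on an object; "squeeze" is the grip in N (left out, the last holds). Time passes only in rows, so rows that repeat a pose let the fingers close. It gives the time, the measured TCP pose, the force and the opening at its end, in the units of the state.
- observe(): the state, without advancing time (a new reading comes with each control period).
- camera(name): name is "side" or "top"; returns (picture, depth): 400x640x3 uint8, red, green, blue; 400x640 float32, m along the optical axis (not along the pixel's ray), 0 where there is no reading.
- get_calibration(name): a dict with "camera_matrix" (3x3 intrinsics, pixels), "k1" (the pictures are not rectified: a ray, as slopes to the right and down, at radius r is drawn at 1 + k1 r^2 times it, then the intrinsics apply), "rvec" (rotation vector, rad) and "tvec" (3), from world to camera coordinates, as OpenCV has them. Camera axes: x right, y down, z forward; pixel columns grow to the right and rows downward; lengths in m; the calibration is good to about 2 mm. A picture is of the moment at which its call begins. get_calibration takes no time and is no camera call.
- finish_job(): hands the job in, once; it reports no verdict.
The state is a dict: "t": time; "joint_positions": joint angles; "dq": joint speeds; "effort": joint torques, N m; "tool_pos": TCP position; "tool_rot": TCP orientation; "ft_force": force on the tool from outside, world axes, zero at the start; "torque": the same for the moment, N m; "opening": finger opening in m.
Only numpy, scipy, OpenCV 4.12 (cv2) and the standard library are available. Lean on these libraries where they do the work, as an engineer would, in place of code of your own. Each camera call takes 0.05 s, during which the arm holds its last target. There are 200 camera calls.

TASK

The tub of fresh cheese is only half closed: press its lid down where it stands until it sits level all round. Then slide the tub across the table, without lifting it, into the row between the two big cheese wheels, so that it stands midway between them and in line with them. Do not shift the wheels or disturb the other goods, and leave the lid closed.

Things in the scene. Friction and masses are not known exactly. Their poses are not given: they have to be found in the camera images.
- tub: Round white plastic tub of fresh cheese, loose, 0.3 to 0.5 kg, left or right of the row. 108 mm across at its collar (36 to 43 mm up, the widest part, where a pusher meets it), 94 mm below that, 53 mm high when closed; too wide to grip across. Origin: centre of its underside. z is up; x points from the lid's engaged side to its free side.
- lid (a joint): Angle of the tub's white snap lid (105 mm disc, rim 1.5 mm proud of its top), rad: 0 = closed and level (a stop); starts at 0.15 to 0.24, engaged on one side, 15 to 24 mm up on the other. Turns about the tub's rim at the engaged side (tub frame x = -50 mm, 46.5 mm up). A stiff snap fit: stays where left, yields to about 4 N down near the free edge, 7 N at the middle.
- lid_free_edge (a point): Point on top of the lid's rim at its free (raised) side, 50 mm from the lid's centre; 52 mm above the table when closed.
- wheel_near: Big grey-rinded cheese wheel, 130 mm across, 60 mm high, about 0.85 kg, standing loose on the table: the one of the row nearer to the robot. Origin: centre of its underside. Its x axis points along the row, to the centre of the other wheel.
- wheel_far: The second big wheel, same size and weight, farther from the robot; its centre is 304 to 320 mm from the first one's. Origin: centre of its underside. Its x axis points the same way, away from the first wheel.
- jar: Bystander: closed glass jar with a white lid, 72 mm across, 110 mm high, standing on the other side of the row from the tub. Origin: centre of its underside.
- small_wheel: Bystander: small brown cheese wheel, 84 mm across, 45 mm high, at a far corner. Origin: centre of its underside.
- wedge: Bystander: wedge of blue cheese, 105 mm long, 91 mm wide at the rind, 70 mm high, at the other far corner. Origin: on the underside, 60 mm from its point along its x axis.
Mind the look-alikes: they are no part of the job. What is shaped like the tub but green, orange or pink is not meant.

How it is judged:
On the way:
1. the lid is pressed level (within 0.03 rad) while the tub is still within 40 mm of where it stood (value of joint lid below 0.03 rad and distance of tub from where it was at the start of the episode below 0.04 m), for 0.2 s.
At the end, for the whole second after the job is handed in: The lid is level (within 0.03 rad); the tub stands flat and still between the two wheels, its centre at least 140 mm from each wheel's centre measured along the row (midway within 12 mm or better) and within 15 mm of the straight line through the wheels' centres (value of joint lid below 0.03 rad and x of tub in the frame of wheel_near above 0.14 m and x of tub in the frame of wheel_far below -0.14 m and y of tub in the frame of wheel_near between -0.015 and 0.015 m and angle between tub's own z axis and vertical below 0.05 rad and height (world z) of tub below 0.005 m and linear speed of tub below 0.01 m/s); the robot touches nothing.
It fails at once if a wheel of the row is shifted by more than 8 mm (distance of any of wheel_near, wheel_far from where it was at the start of the episode above 0.008 m).
It fails at once if another item (jar, small wheel, wedge) is moved by more than 15 mm (distance of any of jar, small_wheel, wedge from where it was at the start of the episode above 0.015 m).
It fails at once if the tub is lifted off the table (more than 12 mm) or tipped (more than 0.25 rad) (height (world z) of tub above 0.012 m or angle between tub's own z axis and vertical above 0.25 rad).
It also fails if it takes over 58 s, if anything falls off the work surface, if the arm or the gripper's body presses on something with over 40 N, if the wrist force passes 120 N, or if a joint passes its speed limit or range.

## Working session

There is one attempt and no reset: what is moved stays moved. The work goes in short steps, Python scripts to look and compute and a tool call to move; the robot and the scene stay as the last step left them, time stands still between calls to the robot, and variables do not carry over. Pictures are saved under pics/ and viewed, about 8 in all and at most 12, crops included, and the job is handed in when it is done.

Besides the shell and the picture viewer there is one more tool, called in YAML: its name, and indented under it one key for each argument. jog_arm: Moves the arm, as the interface text tells. Its arguments: {"type":"object","properties":{"targets":{"type":"array"},"squeeze":{"type":"number"}},"required":["targets"]}

```bash
mkdir -p pics; cat > h.py <<'E'
import numpy as np,cv2
from rig import observe,camera,get_calibration,finish_job
def cal(n):
    c=get_calibration(n);R=cv2.Rodrigues(np.array(c["rvec"],float))[0];return np.array(c["camera_matrix"],float),c["k1"],R,np.array(c["tvec"],float).ravel()
def slopes(n,uv):
    K,k1,R,t=cal(n);d=np.array([k1,0,0,0,0],float)
    return cv2.undistortPoints(np.array(uv,float).reshape(-1,1,2),K,d).reshape(-1,2)
def onplane(n,uv,z):
    K,k1,R,t=cal(n);s=slopes(n,uv);r=np.c_[s,np.ones(len(s))]@R;o=-R.T@t
    return o+r*((z-o[2])/r[:,2])[:,None]
def cloud(n,dep):
    K,k1,R,t=cal(n);v,u=np.mgrid[0:400,0:640];s=slopes(n,np.c_[u.ravel(),v.ravel()])
    p=np.c_[s,np.ones(len(s))]*dep.ravel()[:,None];return ((p-t)@R).reshape(400,640,3)
E
python3 - <<'E'
from h import *
for n in("top","side"):
    im,d=camera(n);cv2.imwrite(f"pics/{n}0.png",im[:,:,::-1]);np.savez(f"{n}0.npz",im=im,d=d)
    K,k1,R,t=cal(n);print(n,-R.T@t,K[0,0],k1,d[d>0].min(),d.max())
s=observe();print(s)
E
```

```text
top [0.40725817 0.06818856 0.98448151] 380.86817636691023 -0.08733605648066187 0.38995096 1.9713916
side [0.33560356 0.95172252 0.75683393] 447.25338994683096 -0.06846050893143871 0.6215435 3.657021
{'t': 0.1, 'joint_positions': array([-1.30678102e+00,  1.16445219e-01,  1.44222917e+00, -2.49978356e-06,
        1.58403816e+00, -3.77775824e-02]), 'dq': array([ 3.54639029e-04, -1.51188750e-03, -2.39304494e-03,  2.17374203e-05,
        1.67971265e-03, -4.10431425e-04]), 'effort': array([ 2.64772141e-03, -7.33668494e+01, -6.33786392e+01, -3.81890129e-05,
        5.34846447e-03, -7.53702670e-05]), 'tool_pos': array([ 0.20058695, -0.64430598,  0.23061209]), 'tool_rot': array([ 9.88636565e-01,  1.50324409e-01, -6.44474476e-05, -5.56227892e-04]), 'ft_force': array([ 0.51648093, -0.07959316,  0.11075433]), 'torque': array([ 0.04377812, -0.02206181,  0.0053122 ]), 'opening': 0.08563697576363592}
```

View pics/top0.png

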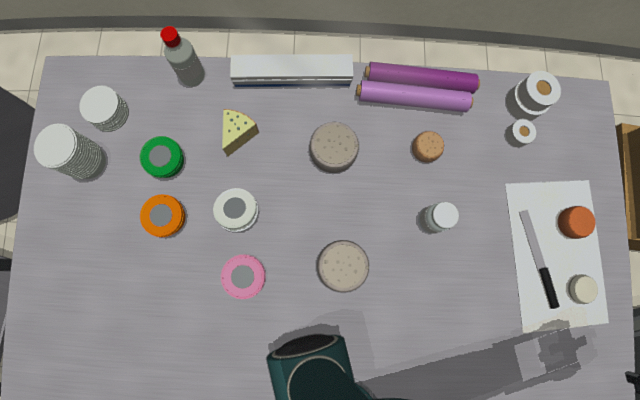

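View pics/side0.png

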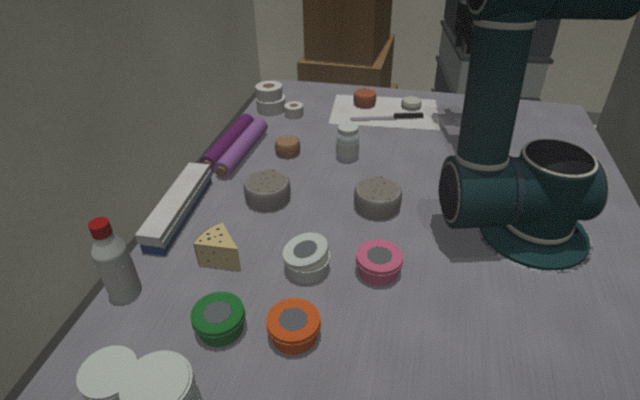

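Top view: the white tub is at (236,210). The possible look-alikes are green (162,157), orange (162,215), pink (243,277) and the white-lidded jar (440,217). The wheels are at (334,147) and (343,266). In the side view the tub is at (306,257) with its lid tilted. By the description I choose the white one, and I'll measure it and check it in a close crop.

```bash
cat >> h.py <<'E'
def circ(P):
    A=np.c_[2*P,np.ones(len(P))];s=np.linalg.lstsq(A,(P**2).sum(1),rcond=None)[0];return s[:2],np.sqrt(s[2]+s[:2]@s[:2])
E
python3 - <<'E'
from h import *
f=np.load("top0.npz");im,d=f["im"],f["d"];C=cloud("top",d)
v,u=np.mgrid[0:400,0:640]
print("table z",np.median(C[300:330,100:240,2]),np.median(C[200:240,360:400,2]))
def topfit(name,cu,cv_,zlo,zhi,r=45):
    m=((C[...,2]>zlo)&(C[...,2]<zhi)&(abs(u-cu)<r)&(abs(v-cv_)<r)).astype(np.uint8)
    cs=cv2.findContours(m,cv2.RETR_EXTERNAL,cv2.CHAIN_APPROX_NONE)[0];c=max(cs,key=cv2.contourArea).reshape(-1,2)
    h=cv2.convexHull(c).reshape(-1,2)
    z=np.median(C[m>0][:,2]);P=onplane("top",c,z)[:,:2];print(name,"z",z.round(4),*[np.round(x,4) for x in circ(P)],"ell",np.round(cv2.fitEllipse(c.astype(np.float32))[0],1))
topfit("far",334,147,.045,.08);topfit("near",343,266,.045,.08)
topfit("jar",443,215,.09,.13,30);topfit("small",428,146,.03,.06,25);topfit("pink",243,277,.04,.09,30)
# lid plane
for n,cu,cv_,r in(("top",236,209,26),("side",306,252,26)):
    f=np.load(n+"0.npz");D=cloud(n,f["d"]);v,u=np.mgrid[0:400,0:640]
    g=f["im"].astype(int);m=(D[...,2]>.050)&(D[...,2]<.09)&(abs(u-cu)<r)&(abs(v-cv_)<r)
    P=D[m];c=P.mean(0)
    for _ in range(4):
        w,_2,_3,_4=np.linalg.lstsq(np.c_[P[:,:2]-c[:2],np.ones(len(P))],P[:,2],rcond=None)
        res=P[:,2]-np.c_[P[:,:2]-c[:2],np.ones(len(P))]@w;P=P[abs(res)<.003]
    print(n,len(P),"c",c.round(4),"grad",w[:2].round(3),"tilt",np.arctan(np.hypot(*w[:2])).round(3),"dir",np.arctan2(w[1],w[0]).round(3),"zc",w[2].round(4),P.min(0).round(3),P.max(0).round(3))
t=np.load("top0.npz")["im"][165:315,120:390,::-1];cv2.imwrite("pics/crop.png",cv2.resize(t,None,fx=2.9,fy=2.9,interpolation=cv2.INTER_CUBIC))
E
```

```text
table z -0.00022753236363504912 -0.00012309202591360237
far z 0.06 [0.7082 0.0025] 0.0624 ell [333.4 145.5]
near z 0.0598 [ 0.4078 -0.0249] 0.0618 ell [342.4 265.8]
jar z 0.1096 [ 0.5306 -0.2615] 0.032 ell [444.7 215.2]
small z 0.0449 [ 0.7231 -0.2487] 0.0392 ell [428.6 145.4]
pink z 0.0517 [0.3756 0.215 ] 0.0525 ell [242.4 276.5]
top 1257 c [0.5386 0.2414 0.0636] grad [-0.223 -0.063] tilt 0.228 dir -2.864 zc 0.0637 [0.489 0.19  0.05 ] [0.592 0.295 0.077]
side 1145 c [0.5383 0.2483 0.0638] grad [-0.225 -0.071] tilt 0.231 dir -2.837 zc 0.0641 [0.488 0.191 0.051] [0.591 0.298 0.078]
```

View pics/crop.png

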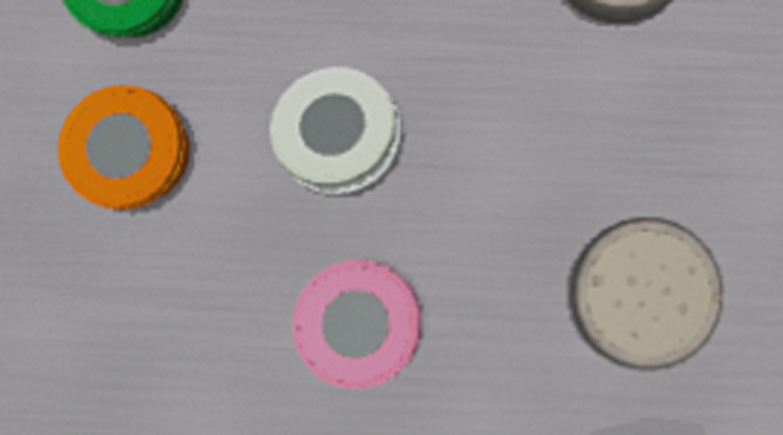

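The crop shows the white tub at crop (335,128), which is full-frame (236,210). A crescent of its body shows on the lower (robot) side, so the free edge faces the robot. That agrees with the plane fit: tilt 0.23, rising toward (-0.96,-0.29). The heights match the given sizes (wheels 60 mm, jar 110 mm, pink tub 52 mm). Next I work out the moves.

```bash
cat >> h.py <<'E'
from scipy.spatial.transform import Rotation as Ro
near=np.array([.4078,-.0249]);far=np.array([.7082,.0025])
r=(far-near)/np.hypot(*(far-near));mid=(near+far)/2;nrm=np.array([-r[1],r[0]])
Rt=np.c_[np.r_[nrm,0],np.r_[r,0],[0,0,-1]]
def go(p):
    s=observe();R=Ro.from_quat(s["tool_rot"]).as_matrix()
    print("from",s["tool_pos"].round(4),"shift cm",(R.T@(np.array(p)-s["tool_pos"])*100).round(2),"turn",Ro.from_matrix(R.T@Rt).as_rotvec().round(3))
E
python3 - <<'E'
from h import *
print(r,mid,nrm); tub=np.array([.5375,.2428]); go([.506,.233,.15]); 
print("tub in row frame from mid: along",(tub-mid)@r,"across",(tub-mid)@nrm)
E
```

```text
[0.99586599 0.09083465] [ 0.558  -0.0112] [-0.09083465  0.99586599]
from [ 0.2006 -0.6443  0.2306] shift cm [ 55.24 -74.68   8.15] turn [-1.00e-03 -1.00e-03 -1.36e+00]
tub in row frame from mid: along 0.002656747680076251 across 0.25481207132269934
```

jog_arm:
  targets:
    - [-1,55.2,-74.7,0,0,0,-1.36]
    - [-1,55.2,-74.7,0,0,0,-1.36]
    - [-1,55.2,-74.7,0,0,0,-1.36]
    - [-1,55.2,-74.7,0,0,0,-1.36]
    - [-1,55.2,-74.7,0,0,0,-1.36]
    - [-1,55.2,-74.7,0,0,0,-1.36]
    - [-1,55.2,-74.7,0,0,0,-1.36]
    - [-1,55.2,-74.7,0,0,0,-1.36]
    - [-1,55.2,-74.7,0,0,0,-1.36]
    - [-1,55.2,-74.7,0,0,0,-1.36]
    - [-1,55.2,-74.7,0,0,0,-1.36]
    - [-1,55.2,-74.7,0,0,0,-1.36]
    - [-1,55.2,-74.7,0,0,0,-1.36]
    - [-1,55.2,-74.7,0,0,0,-1.36]
    - [-1,55.2,-74.7,0,0,0,-1.36]
    - [-1,55.2,-74.7,0,0,0,-1.36]
    - [-1,55.2,-74.7,0,0,0,-1.36]
    - [-1,55.2,-74.7,0,0,0,-1.36]
    - [-1,55.2,-74.7,0,0,0,-1.36]
    - [-1,55.2,-74.7,0,0,0,-1.36]

```text
t: 2.1
tool_pos: [0.5059, 0.2357, 0.2301]
tool_rot: [0.673, 0.74, -0.001, -0.001]
ft_force: [0.1, -0.8, -0.1]
opening: 0.0002
```

jog_arm:
  targets:
    - [-1,-0.2,0,5,0,0,0]
    - [-1,-0.2,0,9,0,0,0]
    - [-1,-0.2,0,12.5,0,0,0]
    - [-1,-0.2,0,12.5,0,0,0]
    - [-1,-0.2,0,12.5,0,0,0]

```text
t: 2.6
tool_pos: [0.5059, 0.2305, 0.1072]
tool_rot: [0.674, 0.738, -0.0, -0.0]
ft_force: [0.3, -0.3, 1.7]
opening: 0.0001
```

```bash
python3 - <<'E'
from h import *
im,d=camera("side");cv2.imwrite("pics/side1.png",cv2.resize(im[120:320,180:440,::-1],None,fx=3,fy=3));s=observe();print(s["tool_pos"],s["ft_force"])
E
```

```text
[0.50648626 0.23081445 0.10839813] [ 0.15833156 -0.07127159  1.24927489]
```

View pics/side1.png

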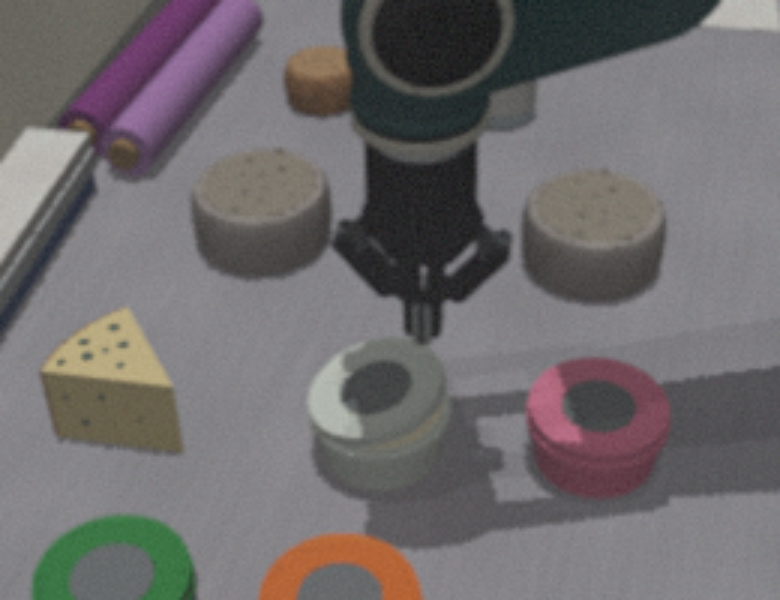

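The closed fingertips at crop (422,335) hang over the raised (right) part of the white lid, clear of the pink tub. Pressing now.

jog_arm:
  targets:
    - [-1,0,0,1.5,0,0,0]
    - [-1,0,0,2.5,0,0,0]
    - [-1,0,0,3,0,0,0]
    - [-1,0,0,3.3,0,0,0]
    - [-1,0,0,3.6,0,0,0]
    - [-1,0,0,3.9,0,0,0]
    - [-1,0,0,4.2,0,0,0]
    - [-1,0,0,4.5,0,0,0]
    - [-1,0,0,4.8,0,0,0]
    - [-1,0,0,5.0,0,0,0]
    - [-1,0,0,5.2,0,0,0]
    - [-1,0,0,5.3,0,0,0]
    - [-1,0,0,5.3,0,0,0]

```text
t: 3.95
tool_pos: [0.5058, 0.2308, 0.053]
tool_rot: [0.674, 0.739, -0.0, -0.0]
ft_force: [-0.4, -0.6, 0.1]
opening: -0.0002
```

jog_arm:
  targets:
    - [-1,0,0,0.1,0,0,0]
    - [-1,0,0,0.2,0,0,0]
    - [-1,0,0,0.3,0,0,0]
    - [-1,0,0,0.3,0,0,0]

```text
t: 4.35
tool_pos: [0.5059, 0.2308, 0.0509]
tool_rot: [0.674, 0.739, 0.0, 0.0]
ft_force: [-5.3, -1.5, 10.2]
opening: 0.0001
```

jog_arm:
  targets:
    - [-1,0,0,0.05,0,0,0]
    - [-1,0,0,0.1,0,0,0]
    - [-1,0,0,0.1,0,0,0]
    - [-1,0,0,0.1,0,0,0]

```text
t: 4.75
tool_pos: [0.506, 0.2309, 0.0506]
tool_rot: [0.674, 0.739, 0.0, 0.0]
ft_force: [-10.1, -4.3, 17.3]
opening: 0.0001
```

Force rises stiffly at 50.6 mm, so the lid is at its stop. I'll lift, go above the spot behind the tub and look.

jog_arm:
  targets:
    - [-1,0,0,-2,0,0,0]
    - [-1,0,0,-6,0,0,0]
    - [1,1,1,-10,0,0,0]
    - [1,5,3,-11,0,0,0]
    - [1,8,3,-11,0,0,0]
    - [1,8,3,-11,0,0,0]
    - [1,8,3,-11,0,0,0]
    - [1,8,3,-11,0,0,0]
    - [1,8,3,-11,0,0,0]

```text
t: 5.65
tool_pos: [0.5285, 0.3125, 0.1592]
tool_rot: [0.674, 0.738, -0.0, 0.0]
ft_force: [-0.6, -0.5, 0.2]
opening: 0.0855
```

```bash
cat >> h.py <<'E'
def tubfit(n,cu,cv_,rad=40,save=None):
    im,d=camera(n);D=cloud(n,d);v,u=np.mgrid[0:400,0:640]
    hsv=cv2.cvtColor(im,cv2.COLOR_RGB2HSV)
    m=(D[...,2]>.046)&(D[...,2]<.085)&(abs(u-cu)<rad)&(abs(v-cv_)<rad)&(hsv[...,2]>60)
    P=D[m];c=P.mean(0)
    for _ in range(4):
        A=np.c_[P[:,:2]-c[:2],np.ones(len(P))];w=np.linalg.lstsq(A,P[:,2],rcond=None)[0];P=P[abs(P[:,2]-A@w)<.004]
    e=cv2.minEnclosingCircle(P[:,:2].astype(np.float32))
    print(n,len(P),"mean",P.mean(0).round(4),"grad",w[:2].round(3),"encl",np.round(e[0],4),round(e[1],4))
    q=np.array(e[0])-mid;print("  row frame along",(q@r).round(4),"across",(q@nrm).round(4))
    if save:cv2.imwrite(save,im[:,:,::-1])
E
python3 - <<'E'
from h import *
tubfit("top",236,209,35,"pics/top2.png");tubfit("side",306,257,32,"pics/side2.png");s=observe();p=s["tool_pos"];print(p,(p[:2]-mid)@r,(p[:2]-mid)@nrm,s["opening"],s["ft_force"])
a=cv2.imread("pics/top2.png")[100:300,120:370];b=cv2.imread("pics/side2.png")[150:350,180:430]
cv2.imwrite("pics/two.png",cv2.resize(np.hstack([a,b]),None,fx=1.6,fy=1.6))
E
```

```text
top 1407 mean [0.5377 0.2416 0.0516] grad [ 0.002 -0.   ] encl [0.538  0.2416] 0.0534
  row frame along 0.0031 across 0.2535
side 1236 mean [0.5376 0.2462 0.0523] grad [ 0.006 -0.003] encl [0.5368 0.2432] 0.0551
  row frame along 0.002 across 0.2552
[0.52855588 0.31258095 0.1593741 ] 8.813573017276966e-05 0.3251169854197002 0.08531261765144867 [0.43596391 0.42223063 0.57942976]
```

View pics/two.png

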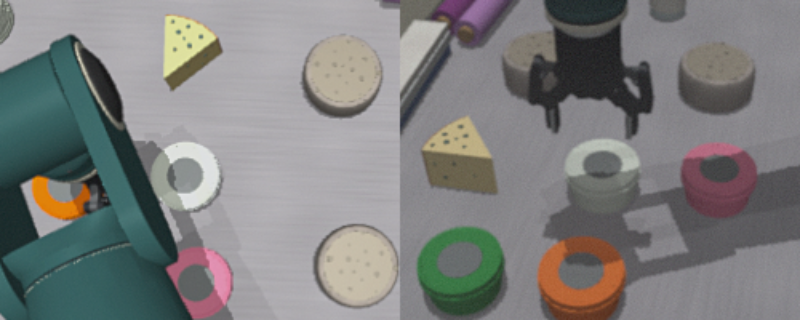

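The lid is level (gradient below 0.007). The tub stands at +2.5 mm along and 254.5 mm across in the row frame, unmoved, and the open fingers are aligned behind it. Lowering.

jog_arm:
  targets:
    - [1,0,0.2,4,0,0,0]
    - [1,0,0.2,8,0,0,0]
    - [1,0,0.2,11,0,0,0]
    - [1,0,0.2,13,0,0,0]
    - [1,0,0.2,14.5,0,0,0]
    - [1,0,0.2,14.5,0,0,0]
    - [1,0,0.2,14.5,0,0,0]

```text
t: 6.45
tool_pos: [0.5309, 0.3134, 0.0152]
tool_rot: [0.674, 0.738, 0.0, 0.0]
ft_force: [0.3, 0.6, 0.2]
opening: 0.0852
```

jog_arm:
  targets:
    - [1,-1,0,0,0,0,0]
    - [1,-1.8,0,0,0,0,0]
    - [1,-2.3,0,0,0,0,0]
    - [1,-2.7,0,0,0,0,0]
    - [1,-3.1,0,0,0,0,0]
    - [1,-3.6,0,0,0,0,0]
    - [1,-4.1,0,0,0,0,0]
    - [1,-4.6,0,0,0,0,0]
    - [1,-5.1,0,0,0,0,0]
    - [1,-5.6,0,0,0,0,0]
    - [1,-6.1,0,0,0,0,0]
    - [1,-6.6,0,0,0,0,0]
    - [1,-7.0,0,0,0,0,0]
    - [1,-7.2,0,0,0,0,0]
    - [1,-7.2,0,0,0,0,0]

```text
t: 7.95
tool_pos: [0.537, 0.2413, 0.0143]
tool_rot: [0.674, 0.738, -0.0, 0.0]
ft_force: [-0.2, 2.2, 2.1]
opening: 0.0853
```

```bash
python3 - <<'E'
from h import *
tubfit("top",250,209,40,"pics/top3.png");tubfit("side",306,245,36,"pics/side3.png");s=observe();p=s["tool_pos"];print(p,(p[:2]-mid)@r,(p[:2]-mid)@nrm,s["opening"],s["ft_force"])
a=cv2.imread("pics/top3.png")[100:300,120:370];b=cv2.imread("pics/side3.png")[150:350,180:430]
cv2.imwrite("pics/two3.png",cv2.resize(np.hstack([a,b]),None,fx=1.6,fy=1.6))
E
```

```text
top 489 mean [0.5457 0.1717 0.0516] grad [-0.004 -0.005] encl [0.5414 0.1947] 0.0525
  row frame along 0.0022 across 0.2065
side 336 mean [0.5388 0.2275 0.0525] grad [-0.003  0.029] encl [0.5419 0.2183] 0.0619
  row frame along 0.0048 across 0.23
[0.5369119  0.24143116 0.0141095 ] 0.0019467427897824664 0.253502307478868 0.08554245862498264 [0.38911288 0.65139928 1.60390436]
```

View pics/two3.png

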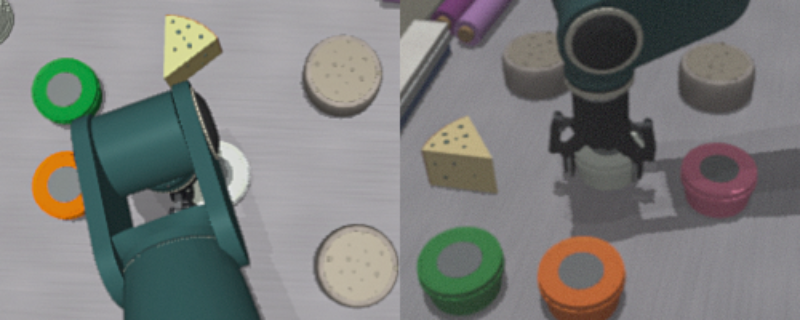

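The tub sits in the cradle between the two fingers (top crop tub at about (235,172)), about 47 mm ahead of the TCP and moving straight. Pushing on most of the way.

jog_arm:
  targets:
    - [1,-0.4,0,0,0,0,0]
    - [1,-1,0,0,0,0,0]
    - [1,-1.8,0,0,0,0,0]
    - [1,-2.7,-0.1,0,0,0,0]
    - [1,-3.6,-0.1,0,0,0,0]
    - [1,-4.5,-0.1,0,0,0,0]
    - [1,-5.4,-0.1,0,0,0,0]
    - [1,-6.3,-0.1,0,0,0,0]
    - [1,-7.2,-0.1,0,0,0,0]
    - [1,-8.1,-0.1,0,0,0,0]
    - [1,-9,-0.1,0,0,0,0]
    - [1,-9.9,-0.2,0,0,0,0]
    - [1,-10.8,-0.2,0,0,0,0]
    - [1,-11.7,-0.2,0,0,0,0]
    - [1,-12.6,-0.2,0,0,0,0]
    - [1,-13.4,-0.2,0,0,0,0]
    - [1,-14.1,-0.2,0,0,0,0]
    - [1,-14.6,-0.2,0,0,0,0]
    - [1,-15,-0.2,0,0,0,0]
    - [1,-15,-0.2,0,0,0,0]

```text
t: 10.05
tool_pos: [0.5487, 0.0917, 0.0143]
tool_rot: [0.674, 0.738, -0.0, 0.0]
ft_force: [-0.1, 0.9, -0.0]
opening: 0.0856
```

```bash
python3 - <<'E'
from h import *
tubfit("top",322,206,38,"pics/top4.png");s=observe();p=s["tool_pos"];print(p,(p[:2]-mid)@r,(p[:2]-mid)@nrm,s["opening"],s["ft_force"])
im,d=camera("side");cv2.imwrite("pics/side4.png",im[:,:,::-1])
a=cv2.imread("pics/top4.png")[100:300,200:450];b=cv2.imread("pics/side4.png")[120:320,180:430]
cv2.imwrite("pics/two4.png",cv2.resize(np.hstack([a,b]),None,fx=1.6,fy=1.6))
E
```

```text
top 267 mean [0.5163 0.0404 0.0521] grad [-0.063 -0.015] encl [0.4959 0.0083] 0.0692
  row frame along -0.0601 across 0.0251
[0.54865539 0.09188643 0.01435256] 5.7843707384045215e-05 0.10350907898394454 0.08559719076223667 [-0.25908275  0.56448701  0.06773677]
```

View pics/two4.png

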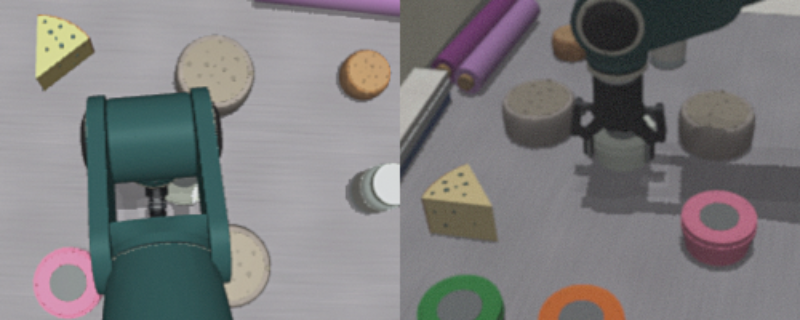

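The tub is still in the fingers, upright and centred between the wheels, with about 57 mm left. Pushing that slowly, then backing off.

jog_arm:
  targets:
    - [1,-0.4,0,0,0,0,0]
    - [1,-0.9,0,0,0,0,0]
    - [1,-1.5,0,0,0,0,0]
    - [1,-2.1,0,0,0,0,0]
    - [1,-2.7,0,0,0,0,0]
    - [1,-3.3,0,0,0,0,0]
    - [1,-3.9,0,0,0,0,0]
    - [1,-4.4,0,0,0,0,0]
    - [1,-4.8,0,0,0,0,0]
    - [1,-5.1,0,0,0,0,0]
    - [1,-5.3,0,0,0,0,0]
    - [1,-5.4,0,0,0,0,0]
    - [1,-5.4,0,0,0,0,0]
    - [1,-4.8,0,0,0,0,0]
    - [1,-3,0,0,0,0,0]
    - [1,0,0,0,0,0,0]
    - [1,5,0,0,0,0,0]
    - [1,10,0,0,0,0,0]
    - [1,10,0,0,0,0,0]
    - [1,10,0,0,0,0,0]

```text
t: 12.15
tool_pos: [0.5391, 0.1929, 0.0142]
tool_rot: [0.673, 0.739, -0.0, 0.0]
ft_force: [-0.6, -0.7, 0.6]
opening: 0.0853
```

jog_arm:
  targets:
    - [1,0,0,-5,0,0,0]
    - [1,2,0,-10,0,0,0]
    - [1,5,0,-14,0,0,0]
    - [1,7,0,-14,0,0,0]
    - [1,7,0,-14,0,0,0]

```text
t: 12.65
tool_pos: [0.5336, 0.2624, 0.1559]
tool_rot: [0.674, 0.739, 0.001, 0.0]
ft_force: [0.3, 0.3, -0.6]
opening: 0.0853
```

```bash
cat > f.py <<'E'
from h import *
tubfit("top",332,207,28,"pics/top5.png");tubfit("side",320,215,30,"pics/side5.png")
im,d=camera("top");C=cloud("top",d);v,u=np.mgrid[0:400,0:640]
for nm,cu,cv_,zl,zh,R in(("far",334,147,.045,.08,32),("near",343,266,.045,.08,32),("jar",443,215,.09,.13,30),("small",428,146,.03,.06,25)):
    m=((C[...,2]>zl)&(C[...,2]<zh)&(abs(u-cu)<R)&(abs(v-cv_)<R)).astype(np.uint8)
    c=max(cv2.findContours(m,cv2.RETR_EXTERNAL,cv2.CHAIN_APPROX_NONE)[0],key=cv2.contourArea).reshape(-1,2)
    print(nm,*[x.round(4) for x in circ(onplane("top",c,np.median(C[m>0][:,2]))[:,:2])])
E
python3 f.py; python3 - <<'E'
import cv2,numpy as np
a=cv2.imread("pics/top5.png")[100:300,200:450];b=cv2.imread("pics/side5.png")[120:320,180:430]
cv2.imwrite("pics/two5.png",cv2.resize(np.hstack([a,b]),None,fx=1.6,fy=1.6))
E
```

```text
top 1363 mean [ 0.5574 -0.0058  0.0515] grad [0.003 0.002] encl [ 0.5577 -0.0061] 0.0526
  row frame along 0.0002 across 0.0051
side 84 mean [0.5455 0.0133 0.0522] grad [-0.032 -0.013] encl [0.5488 0.0071] 0.0488
  row frame along -0.0075 across 0.0191
far [0.7082 0.0025] 0.0624
near [ 0.4078 -0.0248] 0.0618
jar [ 0.5306 -0.2614] 0.0321
small [ 0.7234 -0.2487] 0.0391
```

View pics/two5.png

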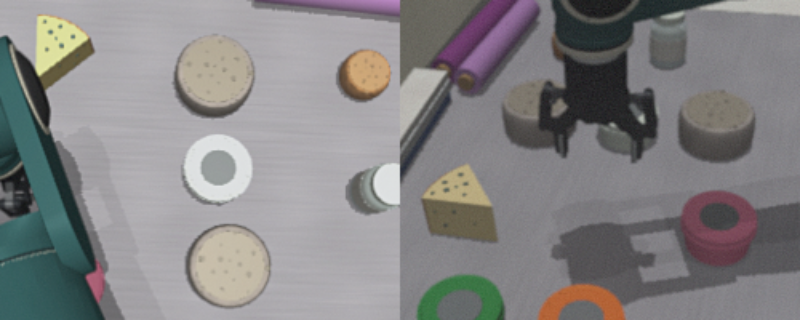

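The tub at (218,168) is midway between the wheels, 5 mm off the line (limit 15). The lid is level, the wheels haven't moved, and the robot is clear. Handing in.

```bash
python3 -c "
from h import *
print(finish_job())"
```

```text
the job is handed in; nothing more can be done
None
```

I pressed the lid shut where the tub stood, then slid the tub into the row with the two open fingers as a cradle and backed off. The job was handed in at about 13 s; no verdict is reported.

**Lid:** The press ended at 50.6 mm with a firm stop at 17 N. The lid's gradient was below 0.007 after the press and about 0.004 at the end. At the press the tub was about 1 mm from its start, which is within measuring error.

**Tub:** In the last top view it stands 0.2 mm from midway between the wheels and 5 mm off their line.

**Other goods:** The wheels, jar and small wheel re-measured within 0.3 mm of where they started. I did not re-measure the wedge; it looked untouched in the pictures.

**Checks that disagreed:**
- The last side-view fit gave -7.5 mm along the row and 19 mm across. The gripper hid most of the tub (84 points), so I discarded it and relied on the top view.
- The wheel spacing measured 302 mm, against the 304–320 mm given. That is about the calibration error.

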